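Lock the orange paint jar into the bench shaker

TASK

Put the orange paint jar upright into the bench shaker's bayonet cradle, with its two ears in the gaps between the red claws. Press it down against the spring, turn it a quarter turn clockwise as seen from above so that the ears go under the claws, then let it spring back up so that it is locked fully home, and let go. Leave the green jar standing where it is.

Things in the scene. Friction and masses are not known exactly. Their poses are not given: they have to be found in the camera images.
- jar_orange: Orange paint jar, closed, upright, 100 mm high, 0.18 to 0.30 kg. Round orange lid, 52 mm across, is its top 30 mm (grip there from above, any yaw); orange body 50 mm across, paper label. Foot: black disc 60 mm across, 8 mm thick, with two black ears, one on each side, 18 mm wide, 8 mm thick, 112 mm tip to tip, white-marked. Origin: centre of underside; z up; x along the ears (half turn alike).
- jar_green: The same jar in green, a bystander to leave alone. Origin: centre of its underside; z up; x along its ears.
- cradle (a point): Bayonet cradle on the fixed white shaker (240 x 190 mm, dark deck at 70 mm). Point: top centre of its sprung plate when free, 94 mm above the table; z up. Red claws at +y and -y: tabs 52 mm wide along x, inner edge 40 mm and outer wall 62 mm from centre, top 10 mm above the point. Gaps for the ears along +x and -x (white bars); ears may enter 40 degrees off x, jar 8 mm off centre.
- plate (a joint): Sprung aluminium plate, 72 mm across, under the jar: 0 free, up to 0.018 m pressed down; 6 N at first, 14 N at the end; a jar's weight alone does not move it. At 9 to 17 mm (best 13) the jar turns clockwise from above, ears from cradle x to cradle y; else the ears hit the claws. Stops come 13 degrees past the quarter turn. Let up within 12 degrees of it, the jar locks, held 4 mm down.
Not all that is in view belongs to the job. Of the things that look like the jar_orange, take the one that is farthest from the robot's base at the start.

How it is judged (in metres and radians):
On the way:
1. the orange jar is pressed down into the cradle against the spring (z of jar_orange in the frame of cradle below -0.007 m and horizontal distance between jar_orange and cradle below 0.02 m and angle between jar_orange's own z axis and vertical below 0.25 rad), for 0.1 s.
At the end, for the whole second after the job is handed in: The orange jar is at rest upright (within 5 degrees) in the cradle, within 15 mm of its centre, its ears turned under the claws (line of the ears within 20 degrees of the cradle's y axis) and sprung up into the notches (underside 2 to 6.5 mm below the plate's free height), and released (horizontal distance between jar_orange and cradle below 0.015 m and z of jar_orange in the frame of cradle between -0.0065 and -0.002 m and angle between the x axis of jar_orange and the y axis of cradle, either way round below 0.35 rad and angle between jar_orange's own z axis and vertical below 0.09 rad and linear speed of jar_orange below 0.03 m/s); the robot touches nothing.
It fails at once if the green jar is shifted by more than 30 mm or tipped (distance of jar_green from where it was at the start of the episode above 0.03 m or angle between jar_green's own z axis and vertical above 0.4 rad).
It also fails if it takes over 38 s, if anything falls off the work surface, if the arm or the gripper's body presses on something with over 40 N, if the wrist force passes 120 N, or if a joint passes its speed limit or range.

ROBOT

A 6-joint arm with a two-finger parallel gripper is mounted at the origin on the work surface. World frame = base frame: x ahead of the robot, y to its left, z up, the work surface at z = 0. Lengths are in m, angles in degrees, forces in N, time in s.
With the tool pointing down it reaches from about 0.4 to 0.825 m from the base axis. Payload 7 kg.
Tool frame: the origin (TCP) lies at the very end of the fingers, on their centre line; the grasp point (between the pads) lies 19 mm behind it; z points along the fingers, y is the line along which they close (so a half turn about z gives the same grasp; the last joint's range is limited). The gripper opens to 88 mm and grips with 3 to 60 N. Pads are 19 mm wide; open, the fingers measure 130 mm over their backs; the gripper's body (78 mm by 193 mm) begins 47 mm behind the grasp point.
Start: joints at [16.507, 20.546, 0.682, 0, -70.136, -16.507], TCP at [0.675, -0, 0.227] pointing down, gripper open.
Joint ranges: [-176.03, 176.03], [-82.01, 121.73], [-58.28, 71.71], [-173.87, 95.51], [-174.79, -0.11], [-173.66, 173.66]. Speed limits (degrees/s): [136.94, 136.94, 172.46, 180, 180, 180].

INTERFACE

Orientations are given as [roll, pitch, yaw] about the fixed x, y, z axes, in that order (R = Rz(yaw) Ry(pitch) Rx(roll)).
In Python, from plant import get_state, capture, close_job, regions_of gives the robot as it stands.
- The arm moves only by the tool jog_arm, never from a script. Its argument "moves" is a list of rows, each a list of 3 entries, a list of its own where there are three numbers: the shift along the tool's x, y, z in cm, then the turn about the tool's z in degrees, then the finger opening in cm, from 0 to 8.76. A call has 1 to 12 rows; each row shifts and turns the commanded pose from where the row before left it, along the tool's axes as they then stand; what a row does not reach is not made up. A row lasts 1/8 s, in which the tool goes at most 62.5 mm and 10.7 degrees, less where a joint would pass 70% of its speed; a pose out of reach is approached as far as the arm can. A call is refused whole if a number of a shift passes 6.25 or a number of a turn 10.7, either way. A call with a gripper value outside its range is refused whole. The fingers move at their own pace and stop on an object; "newtons" is the grip in N (left out, the last holds). Time passes only in rows, so rows that do not move let the fingers close. It gives the time, the measured TCP pose, the force, the opening and the grip force at its end, in the units of the state.
- get_state(): the state, without advancing time (a new reading comes with each control period).
- capture(name): name is "scene" or "side" or "wrist"; returns a dict with "pixels" (420x560x3 uint8, blue, green, red), "mtx" (3x3 intrinsics, pixels), "k1" (the pictures are not rectified: a ray, as slopes to the right and down, at radius r is drawn at 1 + k1 r^2 times it, then the intrinsics apply), "world_from_camera" (4x4, takes a point from camera to world coordinates); the wrist camera has in their place "hand_eye" (4x4, takes a point from camera to tool coordinates, whose origin is the TCP and whose axes are the flange's). Camera axes: x right, y down, z forward; pixel columns grow to the right and rows downward; lengths in m; the calibration is good to about 2 mm. A picture is of the moment at which its call begins: read the wrist's pose just before it. There is no depth.
- close_job(): hands the job in; it is judged then, once.
Trained networks look in a picture, given as the dict that the camera call returned (one of the last four; its "shot" number tells which), for a name from the list of things; names that differ only in an ending like _2 or _b are one class to them, and where a whole thing is asked for, a point or a joint stands for the part that bears it (a point fixed in the world has none). Each returns a list of dicts, best first, with "confidence" (0 to 1); they miss things now and then, are a little off and sometimes report something else, mostly with a low value. They report only what shows in the picture. A call takes as long as a camera call. They do not tell look-alikes from the thing itself.
- regions_of(picture, thing): "pixels" (420x560 bool, what is visible of it) and "pixel" ([column, row] in pixels, amid what is visible of it).
The state is a dict: "time_s": time; "joints": joint angles; "qd": joint speeds; "joint_torque": joint torques, N m; "tcp_pos": TCP position; "eef_rot": TCP orientation; "contact_force": force on the tool from outside, world axes, zero at the start; "moment": the same for the moment, N m; "gripper_width": finger opening in m; "gripper_force": force on a finger pad.
Only numpy, scipy, OpenCV 4.12 (cv2) and the standard library are available. Lean on these libraries where they do the work, as an engineer would, in place of code of your own. Each camera call takes 0.05 s, during which the arm holds its last target. There are 200 camera calls.

## Working session

There is one attempt and no reset: what is moved stays moved. The work goes in short steps, Python scripts to look and compute and a tool call to move; the robot and the scene stay as the last step left them, time stands still between calls to the robot, and variables do not carry over. Pictures are saved under pics/ and viewed, at most 10 in all, crops included, and the job is handed in when it is done.

Besides the shell and the picture viewer there is one more tool, called after "Request:" in YAML: its name, and indented under it one key for each argument. jog_arm: Moves the arm, as the interface text tells. Its arguments: {"type":"object","properties":{"moves":{"type":"array"},"newtons":{"type":"number"}},"required":["moves"]}

```bash
mkdir -p pics; ls
cat > h.py <<'E'
import numpy as np,cv2
from plant import get_state,capture,close_job,regions_of
def ray(p,uv):
    K=p["mtx"];K=np.array(K);k=p["k1"]
    d=np.array([(uv[0]-K[0,2])/K[0,0],(uv[1]-K[1,2])/K[1,1]]);s=d.copy()
    for _ in range(30): s=d/(1+k*(s@s))
    return np.array([s[0],s[1],1.])
def onplane(p,uv,z,T=None):
    T=np.array(p["world_from_camera"]) if T is None else T
    r=T[:3,:3]@ray(p,uv);o=T[:3,3]
    return o+r*(z-o[2])/r[2]
def proj(p,X,T=None):
    T=np.array(p["world_from_camera"]) if T is None else T
    K=np.array(p["mtx"]);c=T[:3,:3].T@(np.array(X)-T[:3,3]);s=c[:2]/c[2];s=s*(1+p["k1"]*(s@s))
    return K[:2,:2]@s+K[:2,2]
E
python3 - <<'E'
from h import *
a=[]
for n in("scene","side"):
    p=capture(n);a.append(p["pixels"]);np.save(n+".npy",p,allow_pickle=True)
    print(n,np.round(p["world_from_camera"],3).tolist(),np.array(p["mtx"]).tolist(),p["k1"])
    for t in("jar_orange","jar_green","cradle","plate"):
        try:
            for d in regions_of(p,t):
                m=d["pixels"];ys,xs=np.nonzero(m)
                print(t,d["confidence"],d["pixel"],m.sum(),xs.min(),xs.max(),ys.min(),ys.max(),onplane(p,d["pixel"],.05).round(3))
        except Exception as e: print(t,e)
    cv2.imwrite(f"pics/{n}0.png",p["pixels"])
print(get_state())
E
```

```text
pics
scene [[-0.799, 0.464, -0.382, 0.802], [0.601, 0.631, -0.49, 0.405], [0.014, -0.621, -0.783, 0.681], [0.0, 0.0, 0.0, 1.0]] [[418.31293845724593, 0.0, 278.4185899441828], [0.0, 418.31293845724593, 209.29147296425253], [0.0, 0.0, 1.0]] -0.012102528671625713
jar_orange 0.84 [311.4, 176.6] 1518 285 337 150 202 [ 0.388 -0.017  0.05 ]
jar_orange 0.68 [390.9, 217.0] 1672 373 414 189 254 [0.332 0.153 0.05 ]
jar_orange 0.66 [275.8, 129.2] 1159 265 289 104 160 [ 0.359 -0.178  0.05 ]
jar_green 0.66 [376.2, 303.9] 1991 356 400 273 344 [0.484 0.264 0.05 ]
cradle 0.69 [186.7, 179.7] 5315 137 257 126 222 [ 0.598 -0.161  0.05 ]
plate 0.52 [177.2, 152.9] 298 160 193 140 160 [ 0.576 -0.241  0.05 ]
side [[-0.719, -0.355, 0.598, 0.053], [-0.695, 0.377, -0.612, 0.471], [-0.008, -0.856, -0.518, 0.474], [0.0, 0.0, 0.0, 1.0]] [[398.32280511292566, 0.0, 278.9539734147547], [0.0, 398.32280511292566, 208.9069293429963], [0.0, 0.0, 1.0]] -0.05622594082262801
jar_orange 0.83 [259.6, 250.8] 1976 235 285 218 282 [0.469 0.096 0.05 ]
jar_orange 0.82 [339.3, 246.7] 1973 318 354 214 285 [ 0.374 -0.01   0.05 ]
jar
[... 424 characters left out ...]
time_s': 0.5, 'joints': array([ 1.65073726e+01,  2.05480983e+01,  6.78895241e-01, -3.45099144e-03,
       -7.01354576e+01, -1.65059940e+01]), 'qd': array([ 0.06653136, -0.06493413, -0.00179568,  0.03020122, -0.13833956,
       -0.06829508]), 'joint_torque': array([ 1.18617540e-03, -5.81799817e+01,  2.93067652e+01,  6.99717209e+00,
        1.18438379e-02, -1.30674232e-05]), 'tcp_pos': array([ 6.74944657e-01, -7.02850232e-07,  2.26507435e-01]), 'eef_rot': array([ 1.79994609e+02,  1.78761832e-03, -8.99997943e+01]), 'contact_force': array([ 0.82211652, -0.07440507, -1.15200317]), 'moment': array([-0.00702704, -0.04763472, -0.02959934]), 'gripper_force': 0.0, 'gripper_width': 0.08739972444187201}
```

View pictures.

View pics/scene0.png

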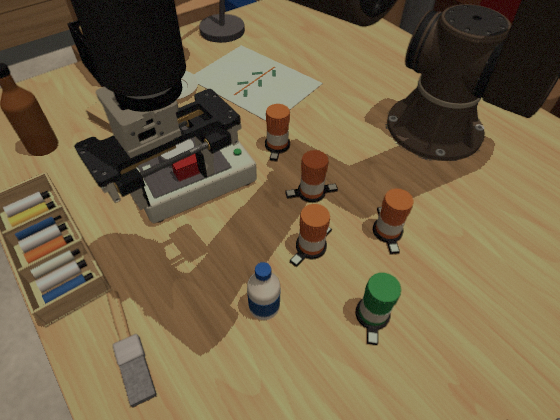

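View pics/side0.png

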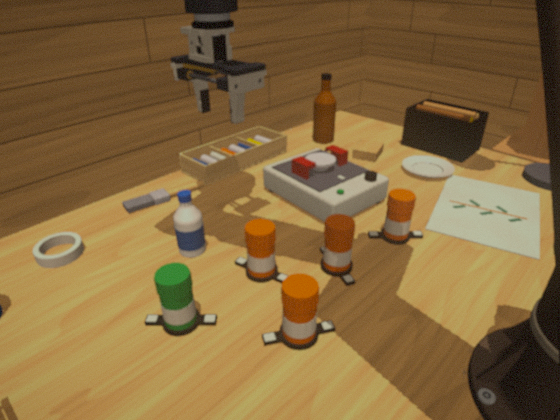

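Four orange jars, scene pixels: (278,129), (313,177), (313,232), (394,217). At roughly 0.39, 0.37, 0.48 and 0.35 m from the base, the farthest is (313,232), which is (260,251) in the side view. Next I'll check it in a close crop and measure it.

Run:
```python
from h import *
S=np.load("scene.npy",allow_pickle=True).item();D=np.load("side.npy",allow_pickle=True).item()
a=cv2.resize(S["pixels"][190:280,270:360],(400,400),interpolation=3)
b=cv2.resize(D["pixels"][205:295,215:305],(400,400),interpolation=3)
c=cv2.resize(D["pixels"][140:220,260:390],(390,240),interpolation=3)
im=np.zeros((600,800,3),np.uint8)
a=cv2.resize(a,(350,350));b=cv2.resize(b,(350,350));im[:350,:350]=a;im[:350,400:750]=b;im[355:595,:390]=c
cv2.imwrite("pics/crop.png",im)
for p,e in((S,[(297,260),(328,232)]),(D,[(241,262),(281,278)])):
    P=[onplane(p,q,.008)[:2] for q in e];print(np.round(P,3).tolist(),np.mean(P,0).round(3),np.linalg.norm(P[0]-P[1]))
print("plate",onplane(D,(319.5,161),.094), onplane(D,(319.5,161),.094))
for q in [(304,161),(335,152)]: print(onplane(D,q,.104))
# lid colour both views
for p,o in((S,(313,218)),(D,(260,235))):
    h=cv2.cvtColor(p["pixels"],cv2.COLOR_BGR2HSV);m=((h[...,0]<13)&(h[...,1]>190)&(h[...,2]>90)).astype(np.uint8)
    n,l,st,ce=cv2.connectedComponentsWithStats(m);k=l[int(o[1]),int(o[0])];print(k,st[k],ce[k],onplane(p,ce[k],.085))
```

```text
[[0.518, 0.102], [0.429, 0.088]] [0.474 0.095] 0.090373007033084
[[0.51, 0.106], [0.425, 0.087]] [0.468 0.096] 0.08677025785144266
plate [ 0.57168991 -0.19450899  0.094     ] [ 0.57168991 -0.19450899  0.094     ]
[ 0.58331874 -0.15324414  0.104     ]
[ 0.56375121 -0.24167158  0.104     ]
0 [     0      0    560    420 234718] [279.51659438 209.57905231] [0.50991059 0.0344995  0.085     ]
0 [     0      0    560    420 234066] [279.24774209 209.45113771] [0.50029257 0.01271214 0.085     ]
```

View pics/crop.png

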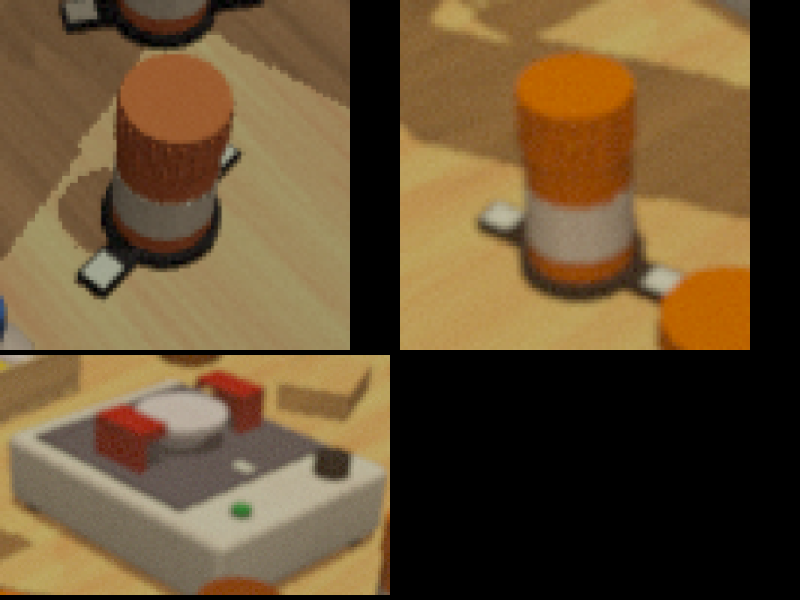

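The crop confirms an upright orange jar with its ears visible. It is at about (0.47, 0.096), ears about 11° from world x. The cradle is at about (0.572, -0.195). I'll look at the cradle first with the wrist camera.

Request:
jog_arm:
  moves:
    - [[4.9,2.6,-0.8],0,8.7]
    - [[4.9,2.6,-0.8],0,8.7]
    - [[4.9,2.6,-0.8],0,8.7]
    - [[4.9,2.5,-0.8],0,8.7]
    - [[0,0,0],0,8.7]
    - [[0,0,0],0,8.7]

```text
time_s: 1.25
tcp_pos: [0.572, -0.1962, 0.2587]
eef_rot: [-180.0, 0.0, -90.1]
contact_force: [-0.5, -0.3, -0.7]
gripper_width: 0.0871
gripper_force: 0.0
```

```bash
cat >> h.py <<'E'
from scipy.spatial.transform import Rotation as Ro
def wrist():
    s=get_state();p=capture("wrist");T=np.eye(4);T[:3,:3]=Ro.from_euler("xyz",s["eef_rot"],degrees=True).as_matrix();T[:3,3]=s["tcp_pos"]
    p["world_from_camera"]=T@np.array(p["hand_eye"]);return s,p
E
python3 - <<'E'
from h import *
s,p=wrist();np.save("w1.npy",p,allow_pickle=True);print(s["tcp_pos"],s["eef_rot"],s["qd"].round(2),np.array(p["world_from_camera"]).round(3).tolist(),np.array(p["mtx"]).tolist(),p["k1"])
q=capture("scene");np.save("scene1.npy",q,allow_pickle=True)
cv2.imwrite("pics/w1.png",p["pixels"])
h=cv2.cvtColor(p["pixels"],cv2.COLOR_BGR2HSV);m=(((h[...,0]<7)|(h[...,0]>173))&(h[...,1]>150)&(h[...,2]>60)).astype(np.uint8)
n,l,st,ce=cv2.connectedComponentsWithStats(m)
for k in range(1,n):
    if st[k,4]>150: print(st[k],ce[k],onplane(p,ce[k],.104))
E
```

```text
[ 0.5719574  -0.19617251  0.25872523] [-1.79970908e+02  1.07766684e-02 -9.00520047e+01] [ 1.39  0.78 -0.05 -0.03  0.01 -0.  ] [[-1.0, -0.001, 0.001, 0.57], [-0.0, 0.952, 0.306, -0.281], [-0.001, 0.306, -0.952, 0.416], [0.0, 0.0, 0.0, 1.0]] [[308.9757592669181, 0.0, 278.5412522669618], [0.0, 308.9757592669181, 208.44439449822872], [0.0, 0.0, 1.0]] -0.05772104613928707
[ 245  106   54   34 1512] [271.13227513 122.0978836 ] [ 0.57797963 -0.26931936  0.104     ]
[ 237  202   50   37 1211] [260.47151115 222.96201486] [ 0.59018546 -0.1642212   0.104     ]
```

View pics/w1.png

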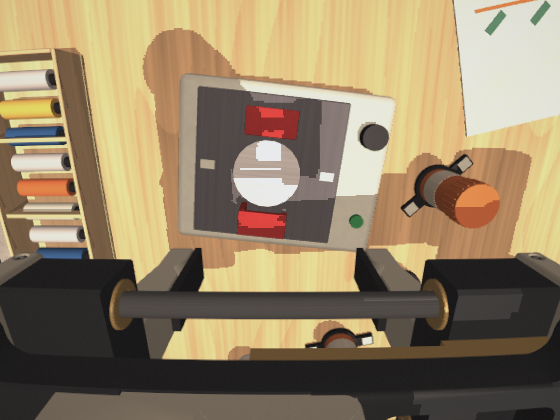

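The wrist view shows the plate at about (266,173), white gap bars at (207,164) and (326,177), and claws at (271,122) and (262,220).

Run:
```python
from h import *
p=np.load("w1.npy",allow_pickle=True).item()
h=cv2.cvtColor(p["pixels"],cv2.COLOR_BGR2HSV);m=((h[...,1]<60)&(h[...,2]>110)).astype(np.uint8)
m=cv2.morphologyEx(m,cv2.MORPH_OPEN,np.ones((5,5)))
n,l,st,ce=cv2.connectedComponentsWithStats(m);k=l[185,266];print(st[k],ce[k])
c=cv2.findContours((l==k).astype(np.uint8),0,1)[0][0][:,0]
c=c[(c[:,1]<204)|(c[:,1]<0)]
P=np.array([onplane(p,q,.094)[:2] for q in c])
from scipy.optimize import least_squares
f=least_squares(lambda v:np.hypot(*(P-v[:2]).T)-v[2],[.57,-.2,.036],loss="soft_l1",f_scale=.001);print("plate",f.x)
B=[onplane(p,q,.070) for q in((207,164),(326,177))];print(B,np.mean(B,0),np.degrees(np.arctan2(*(B[1]-B[0])[1::-1])))
# check by scene camera from red parts
q=np.load("scene1.npy",allow_pickle=True).item()
# claws corner tops
for u in [(246,106),(299,110),(237,209),(286,212)]: print(onplane(p,u,.104))
```

```text
[  178    74   217   177 17354] [294.65587185 158.89933157]
plate [ 0.58778116 -0.23753408  0.07757245]
[array([ 0.65155694, -0.22241351,  0.07      ]), array([ 0.51660015, -0.20745334,  0.07      ])] [ 0.58407855 -0.21493343  0.07      ] 173.67449629270652
[ 0.60214047 -0.28448069  0.104     ]
[ 0.5509428 -0.2807346  0.104    ]
[ 0.61486459 -0.18001948  0.104     ]
[ 0.56277537 -0.17669068  0.104     ]
```

Request:
jog_arm:
  moves:
    - [[-5.8,2.0,0],0,8.7]
    - [[-5.8,2.0,0],0,8.7]
    - [[-5.8,2.0,0],0,8.7]
    - [[-5.9,2.0,0],0,8.7]
    - [[-5.9,2.0,0],0,8.7]
    - [[0,0,0],0,8.7]
    - [[0,0,0],0,8.7]

```text
time_s: 2.22
tcp_pos: [0.4718, 0.0971, 0.2584]
eef_rot: [180.0, -0.0, -89.8]
contact_force: [-0.1, -0.6, 0.2]
gripper_width: 0.0872
gripper_force: 0.0
```

Run:
```python
from h import *
s,p=wrist();np.save("w2.npy",p,allow_pickle=True);print(s["tcp_pos"],s["eef_rot"])
cv2.imwrite("pics/w2.png",p["pixels"])
for d in regions_of(p,"jar_orange"): print(d["confidence"],d["pixel"],onplane(p,d["pixel"],.09))
for z in(0.008,.1): print(proj(p,[.471,.096,z]))
```

```text
[0.47183737 0.09706783 0.25844433] [ 1.79985375e+02 -1.29811728e-02 -8.98346435e+01]
0.72 [361.2, 78.4] [ 0.38923966 -0.01842143  0.09      ]
0.63 [273.7, 176.0] [0.47573837 0.08040674 0.09      ]
0.57 [393.3, 224.5] [0.33999904 0.13553272 0.09      ]
[278.17176118 174.88671875]
[278.05235602 192.48100893]
```

View pics/w2.png

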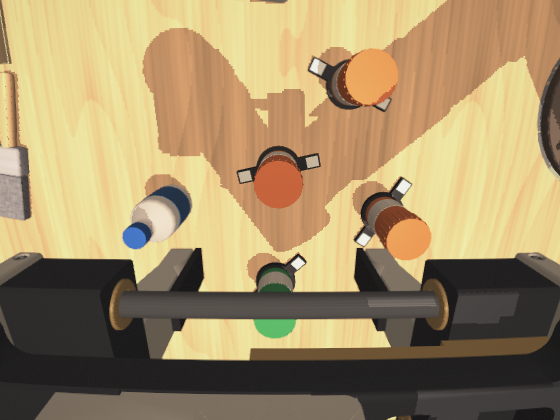

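Run:
```python
from h import *
w1=np.load("w1.npy",allow_pickle=True).item();w2=np.load("w2.npy",allow_pickle=True).item();D=np.load("side.npy",allow_pickle=True).item();S=np.load("scene1.npy",allow_pickle=True).item()
print("ears w2",[onplane(w2,q,.008).round(4) for q in((245,176),(313,161))], "lid",onplane(w2,(278,184),.1))
print("side bar",onplane(D,(341.3,177.3),.07))
print("side: proj of wrist plate",proj(D,[.584,-.217,.094]),"bars",proj(D,[.5166,-.2075,.07]))
print("scene lid",onplane(np.load("scene.npy",allow_pickle=True).item(),(315,215.2),.1),"side lid",onplane(D,(260.3,227.6),.1))
print("scene: proj",proj(S,[.584,-.217,.094]))
print("w1 plate",onplane(w1,(266,173),.094))
q=capture("scene");np.save("scene2.npy",q,allow_pickle=True);r=capture("side");np.save("side2.npy",r,allow_pickle=True)
im=np.zeros((580,800,3),np.uint8)
im[:560,:400]=cv2.resize(q["pixels"][80:220,130:230],(400,560),interpolation=3)
im[:400,400:]=cv2.resize(r["pixels"][130:230,280:380],(400,400),interpolation=3)
cv2.imwrite("pics/c2.png",im)
```

```text
ears w2 [array([0.5155, 0.0977, 0.008 ]), array([0.425 , 0.0771, 0.008 ])] lid [0.47108727 0.08682084 0.1       ]
side bar [ 0.5127537  -0.20120528  0.07      ]
side: proj of wrist plate [321.45954428 156.6312653 ] bars [341.58172983 175.86914588]
scene lid [0.47464173 0.09077855 0.1       ] side lid [0.46534751 0.09466141 0.1       ]
scene: proj [175.79594576 145.47734396]
w1 plate [ 0.58398967 -0.21678743  0.094     ]
```

View pics/c2.png

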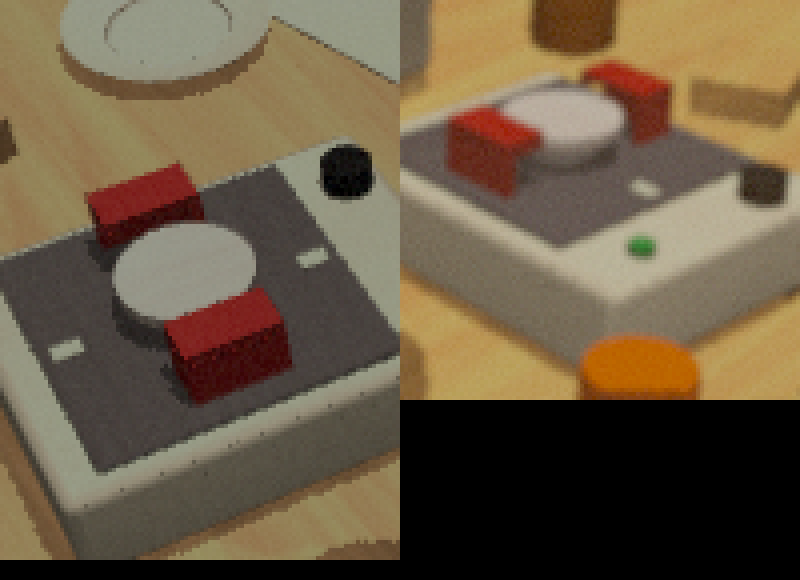

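Run:
```python
from h import *
D=np.load("side2.npy",allow_pickle=True).item();S=np.load("scene2.npy",allow_pickle=True).item()
print("plate",onplane(S,(176,148),.094),onplane(D,(320.5,160.75),.094))
B=[onplane(S,q,.07) for q in((146.75,167.5),(208.25,144.5))];print(B,np.mean(B,0),np.degrees(np.arctan2(*(B[0]-B[1])[1::-1])))
print(onplane(D,(341.25,177),.07))
```

```text
plate [ 0.58720236 -0.21018183  0.094     ] [ 0.57089058 -0.19716666  0.094     ]
[array([ 0.65300076, -0.2196071 ,  0.07      ]), array([ 0.51832491, -0.20469673,  0.07      ])] [ 0.58566283 -0.21215191  0.07      ] -6.317659600916456
[ 0.51373486 -0.20234908  0.07      ]
```

Request:
jog_arm:
  moves:
    - [[0.3,0.1,4],0,8.7]
    - [[0.3,0.1,4],0,8.7]
    - [[0,0,4],0,8.7]
    - [[0,0,0],0,8.7]
    - [[0,0,0],0,8.7]

```text
time_s: 3.05
tcp_pos: [0.4711, 0.0897, 0.1399]
eef_rot: [-179.9, 0.0, -90.0]
contact_force: [-0.2, -0.5, 0.1]
gripper_width: 0.087
gripper_force: 0.0
```

Run:
```python
from h import *
s,p=wrist();np.save("w3.npy",p,allow_pickle=True);print(s["tcp_pos"],s["eef_rot"])
cv2.imwrite("pics/w3.png",p["pixels"])
for z in(0.008,.1): print(proj(p,[.471,.091,z]))
```

```text
[0.47105653 0.08974104 0.13987741] [-1.79929686e+02  4.24684640e-03 -9.00428340e+01]
[277.40579949 201.72482258]
[276.71448914 239.58091793]
```

View pics/w3.png

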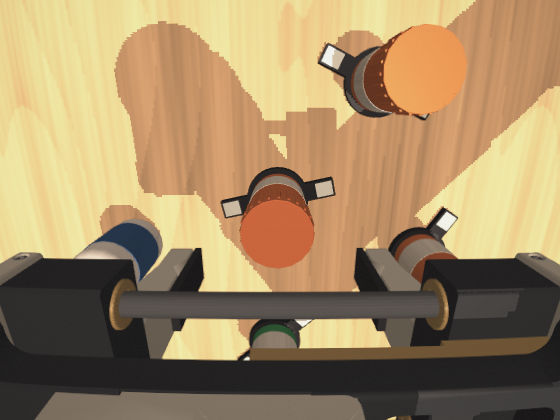

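The wrist view shows the lid at (277,233), so jar y is about 0.088. The TCP is already centred over it to within a few mm. Descending to grip.

Request:
jog_arm:
  moves:
    - [[0,0,2.5],0,8.7]
    - [[0,0,2.5],0,8.7]
    - [[0.1,0,2.4],0,8.7]
    - [[0,0,0],0,8.7]
    - [[0,0,0],0,4]
    - [[0,0,0],0,4]
    - [[0,0,0],0,4]
    - [[0,0,0],0,4]
    - [[0,0,0],0,4]
    - [[0,0,0],0,4]
  newtons: 45

```text
time_s: 4.35
tcp_pos: [0.4708, 0.0893, 0.0652]
eef_rot: [-179.9, 0.0, -90.0]
contact_force: [1.8, -0.3, 6.2]
gripper_width: 0.0514
gripper_force: 45.0
```

Request:
jog_arm:
  moves:
    - [[0,0,-5],0,4]
    - [[0,0,-5],0,4]
    - [[0,0,-5],0,4]
    - [[5,-1.9,0],0,4]
    - [[5,-1.9,0],0,4]
    - [[5,-1.9,0],0,4]
    - [[5,-1.9,0],0,4]
    - [[5.2,-1.9,0],0,4]
    - [[5.2,-1.8,0],0,4]
    - [[0,0,0],9.5,4]
    - [[0,0,0],9.5,4]
    - [[0,0,0],0,4]

```text
time_s: 5.85
tcp_pos: [0.582, -0.2149, 0.2132]
eef_rot: [179.8, -0.0, -109.0]
contact_force: [0.2, 0.5, -2.9]
gripper_width: 0.0514
gripper_force: 45.0
```

Run:
```python
from h import *
s,p=wrist();print(s["tcp_pos"],s["eef_rot"],s["joints"].round(1),s["gripper_width"])
r=capture("scene");np.save("w4.npy",p,allow_pickle=True);np.save("s4.npy",r,allow_pickle=True)
im=np.zeros((580,800,3),np.uint8)
im[:,:400]=cv2.resize(p["pixels"][50:340,180:380],(400,580),interpolation=3)
im[:400,400:]=cv2.resize(r["pixels"][80:220,100:240],(400,400),interpolation=3)
cv2.imwrite("pics/c4.png",im)
```

```text
[ 0.5820429  -0.21492391  0.21319762] [ 1.79837286e+02 -5.05444546e-03 -1.08975029e+02] [ -2.3  16.1  -7.5  -0.  -66.6 -16.7] 0.05140708317092587
```

View pics/c4.png

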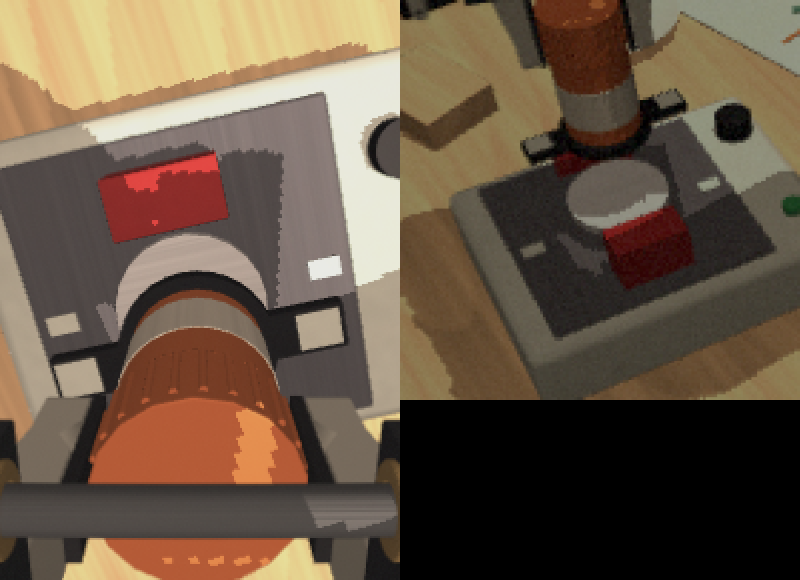

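Run:
```python
from h import *
p=np.load("w4.npy",allow_pickle=True).item();r=np.load("s4.npy",allow_pickle=True).item()
def f(p,a,b,z):
    P=[onplane(p,q,z) for q in(a,b)];d=P[1]-P[0];print(np.mean(P,0).round(4),np.linalg.norm(d).round(4),np.degrees(np.arctan2(d[1],d[0])).round(1))
f(p,(220,239),(340,215.5),.156);f(p,(212,212.5),(342.5,183.5),.07)
g=lambda x,y:(100+(x-400)*.35,80+y*.35)
f(r,g(539,147),g(668,102),.156);f(r,g(533,250),g(709,184),.07)
```

```text
[ 0.5801 -0.2157  0.156 ] 0.0914 172.9
[ 0.5832 -0.2148  0.07  ] 0.1358 174.1
[ 0.5842 -0.2102  0.156 ] 0.0914 173.9
[ 0.5858 -0.2125  0.07  ] 0.1358 173.8
```

Request:
jog_arm:
  moves:
    - [[-0.1,-0.2,1.5],0,4]
    - [[0,0,2],0,4]
    - [[0,0,1.7],0,4]
    - [[0,0,0.5],0,4]
    - [[0,0,0.5],0,4]
    - [[0,0,0.5],0,4]
    - [[0,0,0],0,4]
    - [[0,0,0],0,4]

```text
time_s: 6.95
tcp_pos: [0.5846, -0.2146, 0.1487]
eef_rot: [180.0, -0.0, -109.0]
contact_force: [-5.8, 3.4, 7.0]
gripper_width: 0.0512
gripper_force: 45.0
```

Request:
jog_arm:
  moves:
    - [[0,0,0.3],0,4]
    - [[0,0,0],0,4]
    - [[0,0,0],0,4]

```text
time_s: 7.32
tcp_pos: [0.5847, -0.2147, 0.146]
eef_rot: [180.0, -0.0, -109.0]
contact_force: [-5.6, 3.2, 8.8]
gripper_width: 0.0511
gripper_force: 45.0
```

Run:
```python
from h import *
s,p=wrist();print(s["tcp_pos"],s["contact_force"],s["moment"])
r=capture("scene")
im=np.zeros((580,800,3),np.uint8)
im[:,:400]=cv2.resize(p["pixels"][50:340,180:380],(400,580),interpolation=3)
im[:400,400:]=cv2.resize(r["pixels"][80:220,100:240],(400,400),interpolation=3)
cv2.imwrite("pics/c5.png",im)
```

```text
[ 0.58467217 -0.21465931  0.1460279 ] [-5.59607941  3.1577956   8.81475615] [1.37933133 2.47199227 0.01616988]
```

View pics/c5.png

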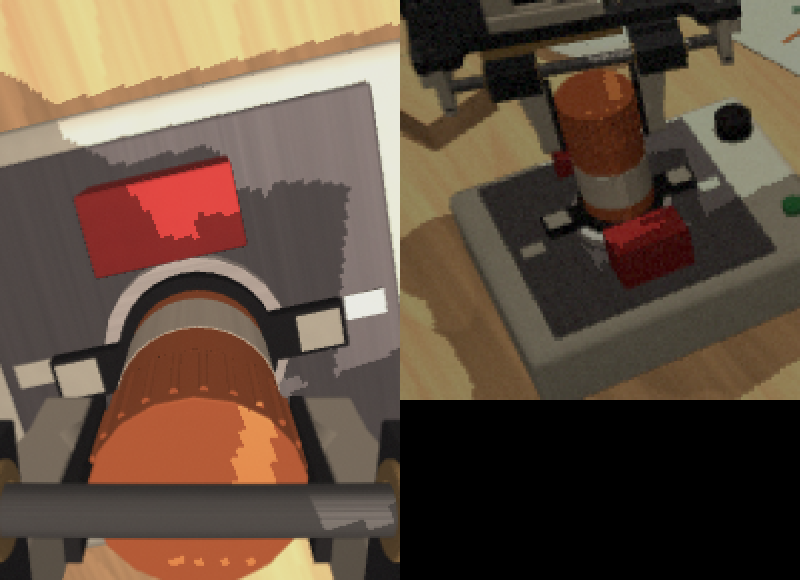

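The ears sit in the gaps in line with the bars, pressed about 13 mm. Now the quarter turn.

Request:
jog_arm:
  moves:
    - [[0,0,0],7.5,4]
    - [[0,0,0],7.5,4]
    - [[0,0,0],7.5,4]
    - [[0,0,0],7.5,4]
    - [[0,0,0],7.5,4]
    - [[0,0,0],7.5,4]
    - [[0,0,0],7.5,4]
    - [[0,0,0],7.5,4]
    - [[0,0,0],7.5,4]
    - [[0,0,0],7.5,4]
    - [[0,0,0],7.5,4]
    - [[0,0,0],7.5,4]

```text
time_s: 8.93
tcp_pos: [0.5873, -0.2154, 0.1473]
eef_rot: [180.0, 0.3, 160.8]
contact_force: [-0.5, -0.4, 8.2]
gripper_width: 0.0512
gripper_force: 45.0
```

Request:
jog_arm:
  moves:
    - [[0,0,0],0,4]
    - [[0,0,0],0,4]

```text
time_s: 9.18
tcp_pos: [0.5873, -0.2154, 0.1472]
eef_rot: [180.0, 0.3, 161.1]
contact_force: [-0.0, -0.1, 7.7]
gripper_width: 0.0515
gripper_force: 45.0
```

Run:
```python
from h import *
s=get_state();print(s["tcp_pos"],s["eef_rot"],s["contact_force"],s["moment"],s["joints"].round(1))
r=capture("scene");q=capture("side")
im=np.zeros((400,800,3),np.uint8)
im[:,:400]=cv2.resize(r["pixels"][80:220,100:240],(400,400),interpolation=3)
im[:400,400:]=cv2.resize(q["pixels"][90:210,260:380],(400,400),interpolation=3)
cv2.imwrite("pics/c6.png",im)
```

```text
[ 0.5873443  -0.21536562  0.14724987] [179.98895846   0.31744044 161.05164518] [-0.02062951 -0.11939551  7.73767671] [-0.03970771  0.06107707 -0.09969707] [-2.200e+00  1.920e+01 -1.230e+01  1.000e-01 -5.820e+01 -1.068e+02]
```

View pics/c6.png

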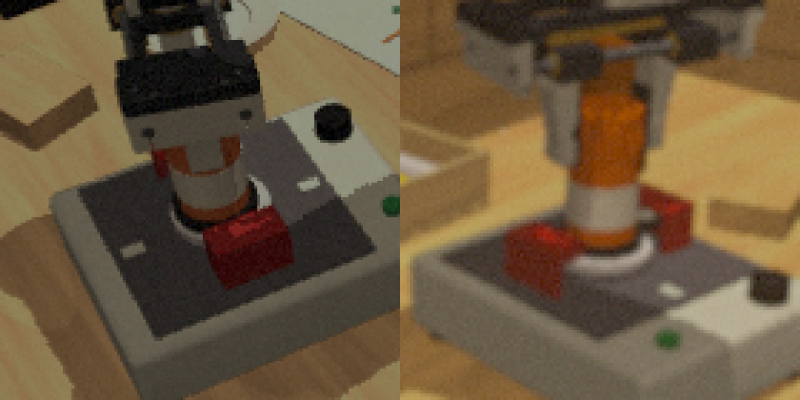

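Request:
jog_arm:
  moves:
    - [[0,0,-0.3],0,4]
    - [[0,0,-0.3],0,4]
    - [[0,0,-0.2],0,4]
    - [[0,0,0],0,4]
    - [[0,0,0],0,4]

```text
time_s: 9.9
tcp_pos: [0.5869, -0.2152, 0.1539]
eef_rot: [180.0, 0.2, 161.0]
contact_force: [2.8, -2.3, 5.0]
gripper_width: 0.0509
gripper_force: 45.0
```

Request:
jog_arm:
  moves:
    - [[0,0,-0.2],0,4]
    - [[0,0,0],0,4]
    - [[0,0,0],0,4]

```text
time_s: 10.28
tcp_pos: [0.5866, -0.2151, 0.155]
eef_rot: [180.0, 0.2, 161.0]
contact_force: [4.7, -3.5, 2.0]
gripper_width: 0.0511
gripper_force: 45.0
```

Request:
jog_arm:
  moves:
    - [[0,0,-0.2],0,4]
    - [[0,0,0],0,4]
    - [[0,0,0],0,4]

```text
time_s: 10.65
tcp_pos: [0.5863, -0.2151, 0.1551]
eef_rot: [180.0, 0.1, 161.0]
contact_force: [8.4, -5.6, -9.6]
gripper_width: 0.0511
gripper_force: 45.0
```

Held 4 mm down against an upward pull, so the jar is locked. I'll relax the arm, release and retreat.

Request:
jog_arm:
  moves:
    - [[0,0,0.2],0,4]
    - [[0,0,0],0,4]
    - [[0,0,0],0,8.7]
    - [[0,0,0],0,8.7]
    - [[0,0,0],0,8.7]
    - [[0,0,0],0,8.7]
    - [[0,0,0],0,8.7]
    - [[0,0,-2],0,8.7]
    - [[0,0,-3],0,8.7]
    - [[0,0,-5],0,8.7]
    - [[0,0,0],0,8.7]
    - [[0,0,0],0,8.7]

```text
time_s: 12.15
tcp_pos: [0.585, -0.2145, 0.2544]
eef_rot: [180.0, -0.0, 161.0]
contact_force: [-0.9, -0.3, -0.9]
gripper_width: 0.087
gripper_force: 0.0
```

Run:
```python
from h import *
s,p=wrist();print(s["tcp_pos"],s["contact_force"],s["gripper_width"])
r=capture("scene");c=np.array([.5855,-.2135])
# white ear marks expected positions at z=.090+.008, cradle y axis = 84 deg; and lid top
for n,q in(("wrist",p),("scene",r)):
    for d in regions_of(q,"jar_orange"):
        m=d["pixels"];ys,xs=np.nonzero(m)
        print(n,d["confidence"],d["pixel"],xs.min(),xs.max(),ys.min(),ys.max())
    print(n,"exp lid",proj(q,[*c,.19]),"foot",proj(q,[*c,.09]))
    h=cv2.cvtColor(q["pixels"],cv2.COLOR_BGR2HSV)
    for a in(84,-96,174,-6):
        t=np.radians(a);u=proj(q,[*(c+.0455*np.array([np.cos(t),np.sin(t)])),.098]);i=u.round().astype(int);print(a,u.round(),q["pixels"][i[1],i[0]] if 0<=i[1]<420 and 0<=i[0]<560 else None)
```

```text
[ 0.58495304 -0.21454206  0.25439099] [-0.93298216 -0.25732806 -0.87338306] 0.08701253086446903
wrist 0.75 [277.4, 210.1] 241 318 166 256
wrist 0.65 [252.7, 4.1] 227 286 0 9
wrist 0.63 [376.8, 6.0] 368 384 0 10
wrist exp lid [282.14162741 224.60883297] foot [281.14733925 191.36575816]
84 [324. 184.] [ 40  43 138]
-96 [239. 203.] [ 63  68 217]
174 [271. 151.] [118 122 136]
-6 [290. 232.] [ 56  93 182]
scene 0.92 [392.0, 217.5] 373 413 189 253
scene 0.81 [170.7, 130.8] 150 189 100 158
scene 0.8 [309.9, 181.8] 285 337 150 202
scene 0.76 [276.7, 129.6] 264 289 105 160
scene exp lid [166.74083457 108.34073214] foot [176.31329011 148.19330914]
84 [185. 159.] [ 8  8 75]
-96 [167. 132.] [12 32 72]
174 [196. 138.] [54 57 62]
-6 [154. 153.] [29 34 37]
```

```bash
python3 -c "
from plant import *
print(close_job())"
```

```text
the job is handed in; nothing more can be done
None
```

The orange jar farthest from the base is pressed, turned a quarter clockwise and locked about 4 mm down in the cradle, where it held against an upward pull; I released it, left the green jar alone, and handed the job in at about 12 s (the hand-in gave no verdict).

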